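# Feel out the tight spot of a profile slide and lock the carriage on it

### The job

The carriage of the plaster-profile slide binds somewhere on its rail. Bring it home against the left stop, then stroke it through its full travel to the right stop, without ramming either stop, and feel for the one place where it runs tightest. Bring the carriage back to stand on that tightest spot and lock it there by turning the clamp lever clockwise until it lies along the rail, so that the gib screws can be adjusted at that place; leave the wrench, the tin and the tape roll where they are.

Things in the scene. Friction and masses are not known exactly. Their poses are not given: they have to be found in the camera images.
- bed: the slide's base, fixed to the bench: plywood board 190 x 460 x 18 mm with an aluminium bar 44 x 440 mm (top at z 38 mm); a white plaster cornice, up to z 45 mm, lies behind the bar. Origin on the bench under the middle of the rail; y runs along the rail to its left end, x across it away from the robot, z up
- rail: the steel rail on the bar, 16 x 430 mm, top at z 51 mm; same frame as the base. Somewhere in the middle 150 mm it has one unseen tight spot, 40 mm long with its ends, the middle 20 mm fully tight. The carriage takes 1 to 2 N where free, about 8 to 14 N on the tight spot. One slightly rough place (26 mm, 3 to 6 N) is not the one wanted; it may lie anywhere, even within the tight spot
- carriage: the carriage, 0.8 kg: dark block 68 mm long, 48 mm wide, aluminium plate on top (98 x 66 mm, z 74 mm), steel profile template over the cornice (to 110 mm behind the rail's middle, z 82 mm), push knob and clamp lever. Origin at bench height under the block's middle, on the rail's middle line; axes as the base's. Slides only along base y, stays where left; the tight spot acts at its origin
- push_knob (a point): the middle of the black push knob, where to grip it: upright round grip 26 mm in diameter, z 80 to 129 mm (this point at 103 mm), 24 mm behind the rail's middle line. Axes as the base's
- clamp_tip (a point): the middle of the upright black grip at the free end of the clamp lever: 17 mm in diameter, z 93 to 133 mm (this point at 117 mm), 64 mm from the lever's pivot; the lever's arm, a bar 9 mm thick, joins it from the pivot's side below z 95 mm
- clamp_pivot (a point): the point on the lever's vertical pivot axis at the height of its grip (z 117 mm), 30 mm in front of the rail's middle line, towards the robot; moves with the carriage, axes as the base's
- clamp (a joint): clamp lever angle in rad: 0 = open, lever points across the rail towards the robot (base -x); turns clockwise seen from above to at most 1.6, pointing along the rail to the left (base +y), which clamps the carriage to the bar. Tight from 1.3 on. Needs 2 to 3 N at the grip; stays where left
- stop_left: left end stop, clamped on the bar: aluminium block 28 x 44 mm, top at z 61 mm, origin under its middle at bench height. Its springy rubber buffer (3 N per mm) reaches 26 mm from the origin towards the carriage, which meets it when its own origin is 60 mm away. Reached at a push of 1.5 N, rammed at 20 N
- stop_right: the right end stop, the same as the left one, its buffer pointing to the left
- wrench: small open-ended steel wrench 105 mm long, lying loose on the bench in front of the slide; not to be moved
- tin: closed round tin 57 mm in diameter, 72 mm tall, standing loose at the left of the slide; not to be moved
- tape: roll of masking tape 105 mm in diameter, 25 mm tall, lying loose at the right of the slide; not to be moved

How it is judged:
On the way, in this order (a step that is already met when the one before it is completed fails the run):
1. the carriage rests against the left stop's buffer (contact force between carriage and stop_left above 1.5 N), for 0.1 s.
2. then it has been stroked to the right stop's buffer (contact force between carriage and stop_right above 1.5 N), for 0.1 s.
At the end, for the whole second after the job is handed in: the carriage stands still on the tightest spot of the rail (within about 10 mm of its middle, so that carriage and rail press on each other with more than 8 N there) and the clamp lever is turned to 1.3 rad or more (contact force between carriage and rail above 8 N and value of joint clamp above 1.3 rad and linear speed of carriage below 0.01 m/s); the robot touches nothing.
It fails at once if the carriage rams a stop: more than 20 N on a buffer (contact force between carriage and stop_left above 20 N or contact force between carriage and stop_right above 20 N).
It fails at once if the wrench, the tin or the tape roll is moved more than 20 mm (distance of any of wrench, tin, tape from where it was at the start of the episode above 0.02 m).
It also fails if it takes over 69 s, if anything falls off the work surface, if the arm or the gripper's body presses on something with over 40 N, if the wrist force passes 120 N, or if a joint passes its speed limit or range.

### The arm

A 7-joint arm with a two-finger parallel gripper is mounted at the origin on a cart in front of the work surface, level with it; the furniture and walls round the work are solid. World frame = base frame: x ahead of the robot, y to its left, z up, the work surface at z = 0. Lengths are in m, angles in rad, forces in N, time in s.
With the tool pointing down it reaches from about 0.4 to 0.85 m from the base axis. Payload 4.4 kg.
Tool frame: the origin (TCP) lies midway between the tips of the shut fingers; the grasp point (between the pads) lies 19 mm behind it; z points along the fingers, y is the line along which they close (so a half turn about z gives the same grasp; the last joint's range is limited). The gripper opens to 94 mm and grips with 3 to 60 N. Pads are 16 mm wide; open, the fingers measure 119 mm over their backs; the gripper's body (75 mm by 177 mm) begins 78 mm behind the grasp point.
Start: joints at [1.266, 0.628, 0.038, 1.517, -0.027, 0.996, -0.02], TCP at [0.154, -0.632, 0.205] pointing down, gripper open.
Joint ranges: [-3.06, 3.06], [-0.37, 2.12], [-1.25, 1.32], [0.18, 2.47], [-1.1, 4.24], [0.23, 1.98], [-2.94, 2.94]. Speed limits (rad/s): [2.57, 2.57, 3.14, 3.14, 3.14, 3.14, 3.14].

### API

Orientations are given as a unit quaternion [w, x, y, z].
In Python, from station import bot gives the robot as it stands. The module is installed in compiled form; this text tells all that it offers.
- The arm moves only by the tool move_arm, never from a script. Its argument "increments" is a list of rows, each an object of numbers: "dx", "dy", "dz": the shift along the tool's x, y, z in mm; "rx", "ry", "rz": the turn, a rotation vector about the tool's x, y, z in rad; "gripper": the finger opening in mm, from 0 to 94. In form: [{"dx": .., "dy": .., "dz": .., "rx": .., "ry": .., "rz": .., "gripper": ..}, ...]. A call has 1 to 8 rows; each row shifts and turns the commanded pose from where the row before left it, along the tool's axes as they then stand; what a row does not reach is not made up. A row lasts 1/12 s, in which the tool goes at most 41.7 mm and 7.16 degrees, less where a joint would pass 70% of its speed; a pose out of reach is approached as far as the arm can. A call with a gripper value outside its range is refused whole. The fingers move at their own pace and stop on an object; "force" is the grip in N (left out, the last holds). Time passes only in rows, so rows that do not move let the fingers close. It gives the time, the measured TCP pose, the force, the opening and the grip force at its end, in the units of the state.
- bot.sense(): the state, without advancing time (a new reading comes with each control period).
- bot.grab_frame(name): name is "scene" or "side" or "wrist"; returns a dict with "pixels" (400x640x3 uint8, red, green, blue), "intrinsics" (3x3 intrinsics, pixels), "R" (3x3) and "t" (3): a world point X has camera coordinates R X + t. Camera axes: x right, y down, z forward; pixel columns grow to the right and rows downward; lengths in m; the calibration is good to about 2 mm. A picture is of the moment at which its call begins. There is no depth.
- bot.sign_off(): hands the job in; it is judged then, once.
The state is a dict: "time": time; "joint_pos": joint angles; "qd": joint speeds; "effort": joint torques, N m; "position": TCP position; "eef_rot": TCP orientation; "contact_force": force on the tool from outside, world axes, zero at the start; "ft_torque": the same for the moment, N m; "gripper_width": opening from 0.0 (shut) to 1.0 (fully open); "finger_force": force on a finger pad.
Only numpy, scipy, OpenCV 4.12 (cv2) and the standard library are available. Lean on these libraries where they do the work, as an engineer would, in place of code of your own. Each camera call takes 0.05 s, during which the arm holds its last target. There are 200 camera calls.

## Working session

There is one attempt and no reset: what is moved stays moved. The work goes in short steps, Python scripts to look and compute and a tool call to move; the robot and the scene stay as the last step left them, time stands still between calls to the robot, and variables do not carry over. Pictures are saved under pics/ and viewed, at most 10 in all, crops included, and the job is handed in when it is done.

Besides the shell and the picture viewer there is one more tool, called after "Request:" in YAML: its name, and indented under it one key for each argument. move_arm: Moves the arm, as the interface text tells. Its arguments: {"type":"object","properties":{"increments":{"type":"array"},"force":{"type":"number"}},"required":["increments"]}

```bash
mkdir -p pics
python3 - <<'E'
from station import bot
import cv2,numpy as np
s=bot.sense();print(s)
for n in("scene","side"):
    f=bot.grab_frame(n);cv2.imwrite(f"pics/{n}0.png",f["pixels"][:,:,::-1]);np.savez(f"pics/{n}0.npz",**f)
    print(n,f["intrinsics"].tolist(),(-f["R"].T@f["t"]).round(3),f["R"].round(3).tolist())
E
```

```text
{'time': 0.0, 'joint_pos': array([ 1.26625139,  0.62932626,  0.0384557 ,  1.51831982, -0.02696527,
        0.99628403, -0.02004253]), 'qd': array([-0.00012949,  0.00058539,  0.00170693,  0.0018157 ,  0.00074551,
        0.00059617, -0.00121923]), 'effort': array([ 3.35102759e-04, -5.49711657e+01,  1.14365749e+00, -1.86629605e+01,
       -5.22482966e-02,  2.36592838e-02,  1.78917985e-04]), 'position': array([ 0.15357364, -0.63094068,  0.20458266]), 'eef_rot': array([-8.99141885e-04,  9.92885157e-01,  1.19072406e-01, -1.37620186e-04]), 'contact_force': array([-0.07886569, -0.79257849,  1.10736289]), 'ft_torque': array([ 0.02347219, -0.00194859, -0.0498921 ]), 'finger_force': 0.0, 'gripper_width': 1.0009194579001193}
scene [[476.51778053458565, 0.0, 324.4807782526607], [0.0, 476.51778053458565, 200.5875441546306], [0.0, 0.0, 1.0]] [ 0.028 -0.942  0.925] [[0.886, -0.463, -0.022], [-0.3, -0.535, -0.79], [0.354, 0.707, -0.613]]
side [[429.83636183499874, 0.0, 320.69902899913194], [0.0, 429.83636183499874, 198.8773256343426], [0.0, 0.0, 1.0]] [-0.044  0.838  0.714] [[-0.82, -0.572, -0.001], [-0.302, 0.435, -0.848], [0.486, -0.695, -0.529]]
```

View pics/scene0.png

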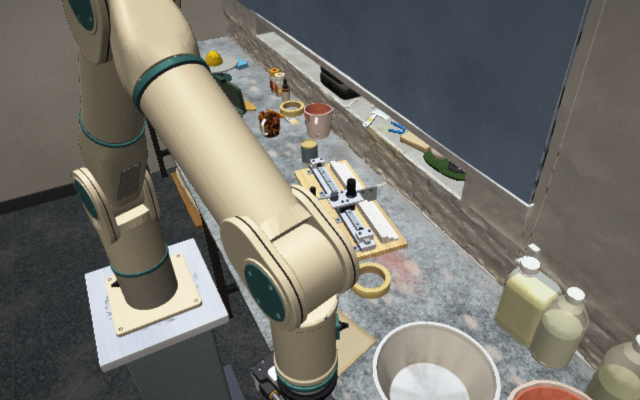

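View pics/side0.png

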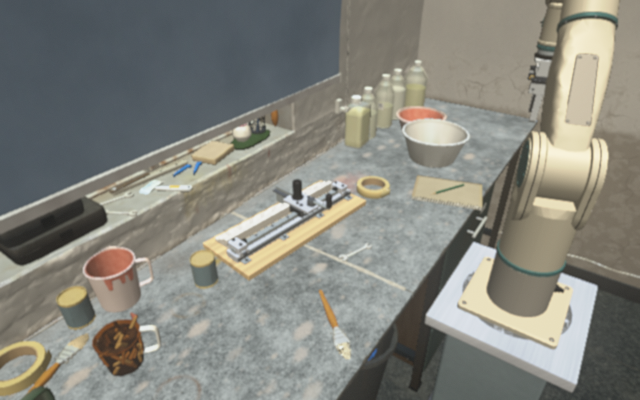

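The side view shows the slide (left stop near (236,245), right stop near (342,190), knob near (297,188), lever grip near (329,201)). The tin is at (204,268), the tape at (373,187) and the wrench at (352,251). I'll zoom in to measure.

Run:
```python
import cv2,numpy as np
a=cv2.imread("pics/side0.png")[165:285,190:400];b=cv2.imread("pics/scene0.png")[135:270,280:420]
a=cv2.resize(a,None,fx=3.8,fy=3.8,interpolation=cv2.INTER_CUBIC);cv2.imwrite("pics/sidez.png",a)
b=cv2.resize(b,None,fx=4.4,fy=4.4,interpolation=cv2.INTER_CUBIC);cv2.imwrite("pics/scenez.png",b)
```

```text
(no output)
```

View pics/sidez.png

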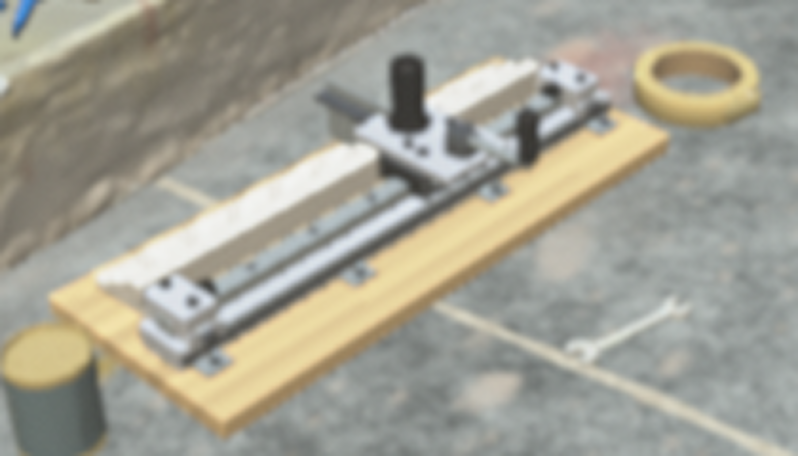

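View pics/scenez.png

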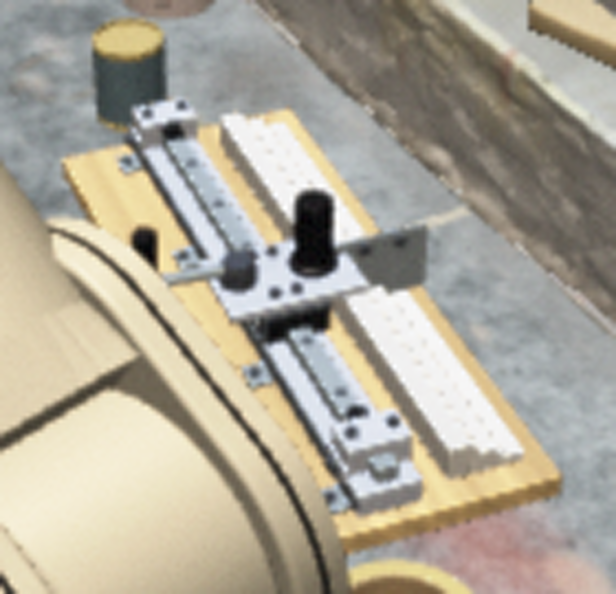

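```bash
cat > h.py <<'E'
import numpy as np
def ray(f,u,v):
    d=f["R"].T@np.linalg.solve(f["intrinsics"],[u,v,1.]);return -f["R"].T@f["t"],d
def onz(f,u,v,z):
    c,d=ray(f,u,v);return c+d*(z-c[2])/d[2]
def tri(rs):
    A=0;b=0
    for c,d in rs:
        d=d/np.linalg.norm(d);P=np.eye(3)-np.outer(d,d);A=A+P;b=b+P@c
    return np.linalg.solve(A,b)
E
python3 - <<'E'
from h import *
S=dict(np.load("pics/side0.npz"));C=dict(np.load("pics/scene0.npz"))
s=lambda u,v:(S,u/3.8+190-.37,v/3.8+165-.37)
c=lambda u,v:(C,u/4.4+280-.39,v/4.4+135-.39)
np.set_printoptions(precision=4,suppress=True)
for n,p,q,z in[("knobtop",s(408,62),c(314,198),.129),("knobmid",s(408,94),c(314,233),.103),("tiptop",s(527,114),c(145,233),.133),
 ("stopL",s(180,297),c(165,117),.061),("stopR",s(570,78),c(370,430),.061)]:
    print(n,tri([ray(*p),ray(*q)]),onz(*p,z),onz(*q,z))
L,F,Rr=[onz(*s(*x),.018) for x in((52,298),(225,432),(667,140))]
print(L,F,Rr,np.linalg.norm(L-F),np.linalg.norm(F-Rr),"centre",(L+Rr)/2, "y axis ang",np.arctan2(*(F-Rr)[[1,0]]))
print("pivot", onz(*s(460,130),.09),onz(*c(240,262),.09))
print("tin",onz(*s(48,350),.072),"tape",onz(*s(697,78),.025),"wr",onz(*s(580,350),0),onz(*s(680,305),0))
E
```

```text
knobtop [0.6015 0.0282 0.1275] [0.6003 0.03   0.129 ] [0.6   0.026 0.129]
knobmid [0.6022 0.0279 0.0995] [0.5999 0.0318 0.103 ] [0.5986 0.023  0.103 ]
tiptop [0.4859 0.044  0.1309] [0.4852 0.0462 0.133 ] [0.4837 0.0407 0.133 ]
stopL [0.6094 0.263  0.0568] [0.6081 0.2658 0.061 ] [0.6042 0.255  0.061 ]
stopR [ 0.5558 -0.1205  0.0588] [ 0.5535 -0.1171  0.061 ] [ 0.5547 -0.1226  0.061 ]
[0.7229 0.2795 0.018 ] [0.5316 0.3109 0.018 ] [ 0.4761 -0.1413  0.018 ] 0.19385456473362575 0.4556449192977852 centre [0.5995 0.0691 0.018 ] y axis ang 1.4485386528703534
pivot [0.5517 0.0336 0.09  ] [0.5488 0.0342 0.09  ]
tin [0.6261 0.3597 0.072 ] tape [ 0.4989 -0.2307  0.025 ] wr [0.4044 0.0994 0.    ] [0.3731 0.0175 0.    ]
```

Run:
```python
from h import *
C=dict(np.load("pics/scene0.npz"))
print("bowl rim",onz(C,375,345,.12),onz(C,435,323,.12),onz(C,372,278,.0))
d=np.array([.601-.1536,.028+.631])*1000/24; yaw=.2388
for i in range(24):
    a=yaw+.115*i
    print(i,round(d@[np.cos(a),np.sin(a)]),round(d@[np.sin(a),-np.cos(a)]))
```

```text
bowl rim [ 0.36421275 -0.47539815  0.12      ] [ 0.5009727  -0.48921634  0.12      ] [ 0.51764316 -0.22834222  0.        ]
0 25 -22
1 27 -19
2 29 -16
3 31 -13
4 32 -9
5 33 -5
6 33 -2
7 33 2
8 33 6
9 32 10
10 30 13
11 29 17
12 27 20
13 24 23
14 21 25
15 18 28
16 15 30
17 11 31
18 8 32
19 4 33
20 0 33
21 -4 33
22 -7 32
23 -11 31
```

Request:
move_arm:
  increments:
    - {"dx":25,"dy":-22,"dz":-20,"rz":-0.115,"gripper":94}
    - {"dx":27,"dy":-19,"dz":-20,"rz":-0.115}
    - {"dx":29,"dy":-16,"dz":-20,"rz":-0.115}
    - {"dx":31,"dy":-13,"dz":-20,"rz":-0.115}
    - {"dx":32,"dy":-9,"rz":-0.115}
    - {"dx":33,"dy":-5,"rz":-0.115}
    - {"dx":33,"dy":-2,"rz":-0.115}
    - {"dx":33,"dy":2,"rz":-0.115}

```text
validation failed for argument at $.in...
```

Request:
move_arm:
  increments:
    - {"dx":33,"dy":6,"rz":-0.115}
    - {"dx":32,"dy":10,"rz":-0.115}
    - {"dx":30,"dy":13,"rz":-0.115}
    - {"dx":29,"dy":17,"rz":-0.115}
    - {"dx":27,"dy":20,"rz":-0.115}
    - {"dx":24,"dy":23,"rz":-0.115}
    - {"dx":21,"dy":25,"rz":-0.115}
    - {"dx":18,"dy":28,"rz":-0.115}

```text
validation failed for argument at $.in...
```

Request:
move_arm:
  increments:
    - {"dx":15,"dy":30,"rz":-0.115}
    - {"dx":11,"dy":31,"rz":-0.115}
    - {"dx":8,"dy":32,"rz":-0.115}
    - {"dx":4,"dy":33,"rz":-0.115}
    - {"dx":0,"dy":33,"rz":-0.115}
    - {"dx":-4,"dy":33,"rz":-0.115}
    - {"dx":-7,"dy":32,"rz":-0.115}
    - {"dx":-11,"dy":31,"rz":-0.115}

```text
validation failed for argument at $.in...
```

```bash
cat >> h.py <<'E'
from scipy.spatial.transform import Rotation as Ro
import cv2
def rot(s): return Ro.from_quat(np.roll(s["eef_rot"],-1)).as_matrix()
def totool(s,p): # mm in tool axes to world point p
    return (rot(s).T@(np.array(p)-s["position"])*1000).round(1)
E
python3 - <<'E'
from h import *
from station import bot
f=bot.grab_frame("wrist");np.savez("pics/w0.npz",**f);cv2.imwrite("pics/w0.png",f["pixels"][:,:,::-1])
s=bot.sense();print(s["time"],s["position"],s["joint_pos"].round(2),s["contact_force"]);print(rot(s).round(3))
print("totool",totool(s,[.601,.028,.205]), "yaw err",np.arctan2(rot(s)[1,1],rot(s)[0,1])-1.432)
P=f["R"]@np.array([.601,.028,.129])+f["t"];p=f["intrinsics"]@P;print("pred knob top px",p[:2]/p[2])
E
```

```text
0.15 [ 0.15367322 -0.63107825  0.2047856 ] [ 1.27  0.63  0.04  1.52 -0.03  1.   -0.02] [-0.25738611 -0.09863111 -0.08172379]
[[ 0.972  0.237 -0.   ]
 [ 0.237 -0.972  0.001]
 [-0.    -0.001 -1.   ]]
totool [ 5.905e+02 -5.345e+02  5.000e-01] yaw err -2.7639627005993104
pred knob top px [-1277.73368306 -1484.16087748]
```

View pics/w0.png

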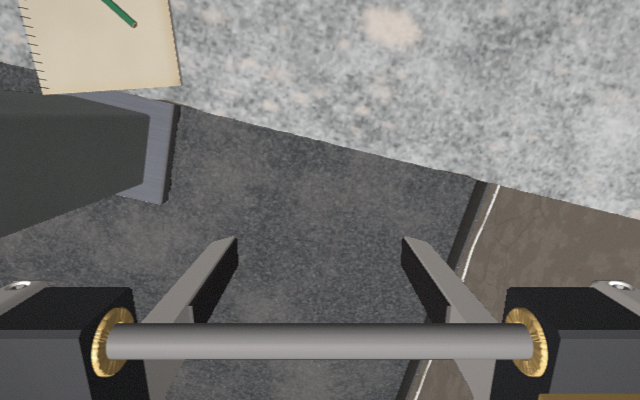

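The moves were refused, so the arm has not moved and the wrist view shows only the start area. The validator probably wants every key in each row, so I'll resend with full rows.

Request:
move_arm:
  increments:
    - {"dx":25,"dy":-22,"dz":-20,"rx":0,"ry":0,"rz":-0.115,"gripper":94}
    - {"dx":27,"dy":-19,"dz":-20,"rx":0,"ry":0,"rz":-0.115,"gripper":94}
    - {"dx":29,"dy":-16,"dz":-20,"rx":0,"ry":0,"rz":-0.115,"gripper":94}
    - {"dx":31,"dy":-13,"dz":-20,"rx":0,"ry":0,"rz":-0.115,"gripper":94}
    - {"dx":32,"dy":-9,"dz":0,"rx":0,"ry":0,"rz":-0.115,"gripper":94}
    - {"dx":33,"dy":-5,"dz":0,"rx":0,"ry":0,"rz":-0.115,"gripper":94}
    - {"dx":33,"dy":-2,"dz":0,"rx":0,"ry":0,"rz":-0.115,"gripper":94}
    - {"dx":33,"dy":2,"dz":0,"rx":0,"ry":0,"rz":-0.115,"gripper":94}

```text
time: 0.82
position: [0.3037, -0.4102, 0.2856]
eef_rot: [0.0, 0.835, 0.55, -0.0]
contact_force: [0.3, -1.0, -0.3]
gripper_width: 1.005
finger_force: 0.0
```

Request:
move_arm:
  increments:
    - {"dx":33,"dy":6,"dz":0,"rx":0,"ry":0,"rz":-0.115,"gripper":94}
    - {"dx":32,"dy":10,"dz":0,"rx":0,"ry":0,"rz":-0.115,"gripper":94}
    - {"dx":30,"dy":13,"dz":0,"rx":0,"ry":0,"rz":-0.115,"gripper":94}
    - {"dx":29,"dy":17,"dz":0,"rx":0,"ry":0,"rz":-0.115,"gripper":94}
    - {"dx":27,"dy":20,"dz":0,"rx":0,"ry":0,"rz":-0.115,"gripper":94}
    - {"dx":24,"dy":23,"dz":0,"rx":0,"ry":0,"rz":-0.115,"gripper":94}
    - {"dx":21,"dy":25,"dz":0,"rx":0,"ry":0,"rz":-0.115,"gripper":94}
    - {"dx":18,"dy":28,"dz":0,"rx":0,"ry":0,"rz":-0.115,"gripper":94}

```text
time: 1.48
position: [0.453, -0.1902, 0.2855]
eef_rot: [-0.0, 0.504, 0.863, -0.0]
contact_force: [2.0, 0.1, 0.1]
gripper_width: 1.001
finger_force: 0.0
```

Request:
move_arm:
  increments:
    - {"dx":15,"dy":30,"dz":0,"rx":0,"ry":0,"rz":-0.115,"gripper":94}
    - {"dx":11,"dy":31,"dz":0,"rx":0,"ry":0,"rz":-0.115,"gripper":94}
    - {"dx":8,"dy":32,"dz":0,"rx":0,"ry":0,"rz":-0.115,"gripper":94}
    - {"dx":4,"dy":33,"dz":0,"rx":0,"ry":0,"rz":-0.115,"gripper":94}
    - {"dx":0,"dy":33,"dz":0,"rx":0,"ry":0,"rz":-0.115,"gripper":94}
    - {"dx":-4,"dy":33,"dz":0,"rx":0,"ry":0,"rz":-0.115,"gripper":94}
    - {"dx":-7,"dy":32,"dz":0,"rx":0,"ry":0,"rz":-0.115,"gripper":94}
    - {"dx":-11,"dy":31,"dz":0,"rx":0,"ry":0,"rz":-0.115,"gripper":94}

```text
time: 2.15
position: [0.6023, 0.0281, 0.2852]
eef_rot: [-0.0, 0.069, 0.998, -0.0]
contact_force: [0.7, -0.5, -0.7]
gripper_width: 1.003
finger_force: 0.0
```

Run:
```python
from h import *
from station import bot
f=bot.grab_frame("wrist");np.savez("pics/w1.npz",**f);cv2.imwrite("pics/w1.png",f["pixels"][:,:,::-1])
s=bot.sense();print(s["time"],s["position"],s["joint_pos"].round(2),s["contact_force"]);print(rot(s).round(3))
print("totool",totool(s,[.601,.028,.205]), "yaw err",np.arctan2(rot(s)[1,1],rot(s)[0,1])-1.432)
for q in([.601,.028,.129],[.486,.044,.133]):
  P=f["R"]@np.array(q)+f["t"];p=f["intrinsics"]@P;print("pred px",p[:2]/p[2])
```

```text
2.2 [0.60493685 0.035927   0.28527258] [ 0.36  0.58 -0.77  1.53  0.41  1.2   0.97] [2.49641662 4.93587438 2.00326246]
[[-0.992  0.125  0.003]
 [ 0.125  0.992  0.007]
 [-0.002  0.008 -1.   ]]
totool [ 3.1 -9.  80.2] yaw err 0.013399277955294497
pred px [319.89034451 191.3719787 ]
pred px [320.20852455  69.70005046]
```

View pics/w1.png

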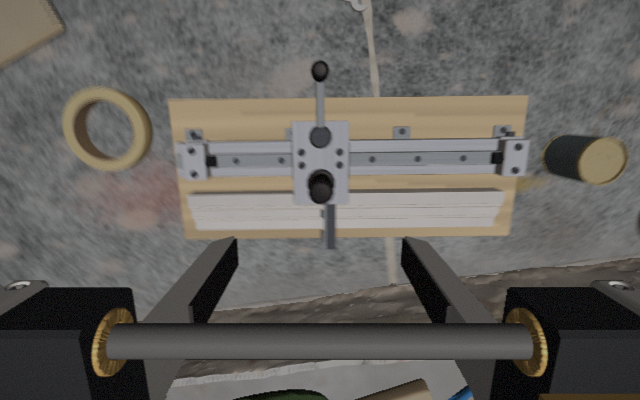

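The wrist view shows the knob top at (320,188) and the lever grip at (320,70), both where predicted. The stops are at (193,160) and (514,156). I'll refine the rail direction from this view.

Run:
```python
from h import *
from station import bot
f=dict(np.load("pics/w1.npz"))
a=onz(f,193,160,.061);b=onz(f,514,156,.061);print("stopR",a,"stopL",b,np.arctan2(*(b-a)[[1,0]]))
a=onz(f,168,99,.018);b=onz(f,528,95,.018);print(a,b,np.arctan2(*(b-a)[[1,0]]),np.linalg.norm(b-a))
a=onz(f,185,239,.018);b=onz(f,511,234,.018);print(a,b,np.arctan2(*(b-a)[[1,0]]),np.linalg.norm(b-a))
print("knob",onz(f,320,187,.129),"tip",onz(f,320,70,.133))
s=bot.sense();print(s["position"],totool(s,[.601,.028,.205]))
```

```text
stopR [ 0.55692118 -0.12015926  0.061     ] stopL [0.60458173 0.2627594  0.061     ] 1.4469666292523289
[ 0.47995808 -0.15048862  0.018     ] [0.53734707 0.30334262 0.018     ] 1.4450094940751175 0.45744539389799854
[ 0.6680568  -0.17424429  0.018     ] [0.72322243 0.28397131 0.018     ] 1.4509806985428662 0.4615244089068362
knob [0.59648065 0.02873054 0.129     ] tip [0.48623058 0.04377381 0.133     ]
[0.60493685 0.035927   0.28527258] [ 3.1 -9.  80.2]
```

Request:
move_arm:
  increments:
    - {"dx":0,"dy":0,"dz":25,"rx":0,"ry":0,"rz":0,"gripper":94}
    - {"dx":0,"dy":0,"dz":30,"rx":0,"ry":0,"rz":0,"gripper":94}
    - {"dx":0,"dy":0,"dz":30,"rx":0,"ry":0,"rz":0,"gripper":94}
    - {"dx":0,"dy":0,"dz":25,"rx":0,"ry":0,"rz":0,"gripper":94}
    - {"dx":0,"dy":0,"dz":0,"rx":0,"ry":0,"rz":0,"gripper":94}
    - {"dx":0,"dy":0,"dz":0,"rx":0,"ry":0,"rz":0,"gripper":94}

```text
time: 2.7
position: [0.6009, 0.0266, 0.1747]
eef_rot: [-0.001, 0.072, 0.997, -0.0]
contact_force: [-0.1, 0.4, 0.6]
gripper_width: 1.001
finger_force: 0.0
```

Run:
```python
from h import *
from station import bot
s=bot.sense();print(s["position"],totool(s,[.6,.028,.0915]),s["contact_force"],np.arctan2(rot(s)[1,1],rot(s)[0,1]),rot(s).round(3))
```

```text
[0.60091637 0.02662914 0.17468526] [ 0.9  1.3 83.2] [-0.09914969  0.37980915  0.59644629] 1.4276338262814015 [[-0.99   0.143 -0.003]
 [ 0.143  0.99  -0.   ]
 [ 0.003 -0.001 -1.   ]]
```

Request:
move_arm:
  increments:
    - {"dx":0,"dy":0,"dz":20,"rx":0,"ry":0,"rz":-0.018,"gripper":94}
    - {"dx":0,"dy":1,"dz":30,"rx":0,"ry":0,"rz":0,"gripper":94}
    - {"dx":0,"dy":0,"dz":25,"rx":0,"ry":0,"rz":0,"gripper":70}
    - {"dx":0,"dy":0,"dz":8,"rx":0,"ry":0,"rz":0,"gripper":40}
    - {"dx":0,"dy":0,"dz":0,"rx":0,"ry":0,"rz":0,"gripper":15}
    - {"dx":0,"dy":0,"dz":0,"rx":0,"ry":0,"rz":0,"gripper":15}
    - {"dx":0,"dy":0,"dz":0,"rx":0,"ry":0,"rz":0,"gripper":15}
    - {"dx":0,"dy":0,"dz":0,"rx":0,"ry":0,"rz":0,"gripper":15}
  force: 40

```text
time: 3.37
position: [0.6033, 0.0283, 0.0945]
eef_rot: [0.002, 0.062, 0.998, 0.0]
contact_force: [0.6, -0.8, -0.2]
gripper_width: 0.61
finger_force: 0.0
```

Request:
move_arm:
  increments:
    - {"dx":0,"dy":0,"dz":0,"rx":0,"ry":0,"rz":0,"gripper":15}
    - {"dx":0,"dy":0,"dz":0,"rx":0,"ry":0,"rz":0,"gripper":15}
    - {"dx":0,"dy":0,"dz":0,"rx":0,"ry":0,"rz":0,"gripper":15}

```text
time: 3.62
position: [0.6022, 0.0279, 0.0931]
eef_rot: [0.0, 0.062, 0.998, -0.0]
contact_force: [-0.5, -1.6, -0.9]
gripper_width: 0.399
finger_force: 0.0
```

```bash
cat >> h.py <<'E'
def rep():
    from station import bot
    s=bot.sense();R=rot(s);y=np.array([.1245,.992,0]);x=np.array([.992,-.1245,0])
    p=s["position"]-[.6,.028,0];F=s["contact_force"]
    print("t%.2f"%s["time"],"along %.1f across %.1f z %.1f"%(p@y*1e3,p@x*1e3,p[2]*1e3),"F along %.1f across %.1f z %.1f"%(F@y,F@x,F[2]),"yaw %.3f"%np.arctan2(R[1,1],R[0,1]),"w %.1f"%(s["gripper_width"]*94),"ff %.1f"%s["finger_force"],s["ft_torque"].round(2))
E
python3 -c "from h import *;rep()"
```

```text
t3.62 along 0.2 across 2.2 z 93.1 F along -1.7 across -0.3 z -0.9 yaw 1.446 w 37.5 ff 0.0 [ 0.09 -0.14  0.1 ]
```

Request:
move_arm:
  increments:
    - {"dx":0,"dy":0,"dz":0,"rx":0,"ry":0,"rz":0,"gripper":15}
    - {"dx":0,"dy":0,"dz":0,"rx":0,"ry":0,"rz":0,"gripper":15}
    - {"dx":0,"dy":0,"dz":0,"rx":0,"ry":0,"rz":0,"gripper":15}
    - {"dx":0,"dy":0,"dz":0,"rx":0,"ry":0,"rz":0,"gripper":15}

```text
time: 3.95
position: [0.6019, 0.0279, 0.0926]
eef_rot: [0.0, 0.062, 0.998, -0.0]
contact_force: [-0.5, -1.1, 1.0]
gripper_width: 0.283
finger_force: 40.0
```

```bash
python3 -c "from h import *;rep()"
```

```text
t3.95 along 0.1 across 1.9 z 92.6 F along -1.1 across -0.4 z 1.0 yaw 1.446 w 26.6 ff 40.0 [-0.12 -0.04 -0.05]
```

Request:
move_arm:
  increments:
    - {"dx":0,"dy":5,"dz":0,"rx":0,"ry":0,"rz":0,"gripper":15}
    - {"dx":0,"dy":8,"dz":0,"rx":0,"ry":0,"rz":0,"gripper":15}
    - {"dx":0,"dy":8,"dz":0,"rx":0,"ry":0,"rz":0,"gripper":15}

```text
time: 4.2
position: [0.6038, 0.0417, 0.0926]
eef_rot: [-0.001, 0.064, 0.998, -0.005]
contact_force: [-3.2, -12.3, 10.3]
gripper_width: 0.284
finger_force: 40.0
```

```bash
python3 -c "from h import *;rep()"
```

```text
t4.20 along 14.1 across 2.0 z 92.6 F along -12.6 across -1.7 z 10.3 yaw 1.442 w 26.7 ff 40.0 [-2.36  0.5   0.08]
```

Knob gripped (26.6 mm). I'll keep going left and log the force as it moves.

Request:
move_arm:
  increments:
    - {"dx":0,"dy":5,"dz":0,"rx":0,"ry":0,"rz":0,"gripper":15}
    - {"dx":0,"dy":5,"dz":0,"rx":0,"ry":0,"rz":0,"gripper":15}

```text
time: 4.37
position: [0.6052, 0.053, 0.0926]
eef_rot: [-0.001, 0.064, 0.998, -0.004]
contact_force: [-2.5, -11.2, 7.5]
gripper_width: 0.284
finger_force: 40.0
```

Request:
move_arm:
  increments:
    - {"dx":0,"dy":5,"dz":0,"rx":0,"ry":0,"rz":0,"gripper":15}
    - {"dx":0,"dy":5,"dz":0,"rx":0,"ry":0,"rz":0,"gripper":15}

```text
time: 4.53
position: [0.6071, 0.0668, 0.0927]
eef_rot: [0.0, 0.063, 0.998, -0.001]
contact_force: [-0.2, -1.0, 0.3]
gripper_width: 0.283
finger_force: 40.0
```

Request:
move_arm:
  increments:
    - {"dx":0,"dy":5,"dz":0,"rx":0,"ry":0,"rz":0,"gripper":15}
    - {"dx":0,"dy":5,"dz":0,"rx":0,"ry":0,"rz":0,"gripper":15}

```text
time: 4.7
position: [0.6088, 0.0792, 0.0927]
eef_rot: [0.0, 0.062, 0.998, 0.0]
contact_force: [0.6, -1.6, 2.6]
gripper_width: 0.281
finger_force: 40.0
```

Request:
move_arm:
  increments:
    - {"dx":0,"dy":5,"dz":0,"rx":0,"ry":0,"rz":0,"gripper":15}
    - {"dx":0,"dy":5,"dz":0,"rx":0,"ry":0,"rz":0,"gripper":15}

```text
time: 4.87
position: [0.6101, 0.0893, 0.0927]
eef_rot: [0.001, 0.062, 0.998, 0.0]
contact_force: [0.8, -1.3, 2.2]
gripper_width: 0.283
finger_force: 40.0
```

Request:
move_arm:
  increments:
    - {"dx":0,"dy":5,"dz":0,"rx":0,"ry":0,"rz":0,"gripper":15}
    - {"dx":0,"dy":5,"dz":0,"rx":0,"ry":0,"rz":0,"gripper":15}

```text
time: 5.03
position: [0.6114, 0.099, 0.0927]
eef_rot: [0.001, 0.062, 0.998, 0.0]
contact_force: [2.3, -1.9, 2.1]
gripper_width: 0.282
finger_force: 40.0
```

Request:
move_arm:
  increments:
    - {"dx":0,"dy":5,"dz":0,"rx":0,"ry":0,"rz":0,"gripper":15}
    - {"dx":0,"dy":5,"dz":0,"rx":0,"ry":0,"rz":0,"gripper":15}

```text
time: 5.2
position: [0.6127, 0.1088, 0.0927]
eef_rot: [0.001, 0.062, 0.998, 0.0]
contact_force: [3.3, -2.1, 2.0]
gripper_width: 0.281
finger_force: 40.0
```

```bash
python3 -c "from h import *;rep()"
```

```text
t5.20 along 81.8 across 2.5 z 92.7 F along -1.7 across 3.6 z 2.0 yaw 1.446 w 26.4 ff 40.0 [-0.44 -0.78 -0.02]
```

Request:
move_arm:
  increments:
    - {"dx":-1,"dy":8,"dz":0,"rx":0,"ry":0,"rz":0,"gripper":15}
    - {"dx":0,"dy":8,"dz":0,"rx":0,"ry":0,"rz":0,"gripper":15}
    - {"dx":0,"dy":8,"dz":0,"rx":0,"ry":0,"rz":0,"gripper":15}
    - {"dx":0,"dy":8,"dz":0,"rx":0,"ry":0,"rz":0,"gripper":15}

```text
time: 5.53
position: [0.6169, 0.141, 0.0927]
eef_rot: [-0.0, 0.062, 0.998, 0.0]
contact_force: [1.7, -2.0, 5.1]
gripper_width: 0.283
finger_force: 40.0
```

Request:
move_arm:
  increments:
    - {"dx":-1,"dy":8,"dz":0,"rx":0,"ry":0,"rz":0,"gripper":15}
    - {"dx":0,"dy":8,"dz":0,"rx":0,"ry":0,"rz":0,"gripper":15}
    - {"dx":0,"dy":8,"dz":0,"rx":0,"ry":0,"rz":0,"gripper":15}
    - {"dx":0,"dy":8,"dz":0,"rx":0,"ry":0,"rz":0,"gripper":15}

```text
time: 5.87
position: [0.6211, 0.1729, 0.0926]
eef_rot: [-0.001, 0.062, 0.998, 0.0]
contact_force: [-0.7, -1.2, 5.7]
gripper_width: 0.283
finger_force: 40.0
```

Request:
move_arm:
  increments:
    - {"dx":0,"dy":4,"dz":0,"rx":0,"ry":0,"rz":0,"gripper":15}
    - {"dx":0,"dy":3,"dz":0,"rx":0,"ry":0,"rz":0,"gripper":15}
    - {"dx":0,"dy":3,"dz":0,"rx":0,"ry":0,"rz":0,"gripper":15}
    - {"dx":0,"dy":2,"dz":0,"rx":0,"ry":0,"rz":0,"gripper":15}
    - {"dx":0,"dy":0,"dz":0,"rx":0,"ry":0,"rz":0,"gripper":15}

```text
time: 6.28
position: [0.6227, 0.185, 0.0926]
eef_rot: [-0.0, 0.062, 0.998, 0.001]
contact_force: [-1.7, 0.4, 4.8]
gripper_width: 0.28
finger_force: 40.0
```

```bash
python3 -c "from h import *;rep()"
```

```text
t6.28 along 158.6 across 3.0 z 92.6 F along 0.2 across -1.7 z 4.8 yaw 1.447 w 26.3 ff 40.0 [ 0.06  0.01 -0.04]
```

Request:
move_arm:
  increments:
    - {"dx":0,"dy":2,"dz":0,"rx":0,"ry":0,"rz":0,"gripper":15}
    - {"dx":0,"dy":1,"dz":0,"rx":0,"ry":0,"rz":0,"gripper":15}

```text
time: 6.45
position: [0.6231, 0.1872, 0.0926]
eef_rot: [-0.001, 0.062, 0.998, 0.0]
contact_force: [-0.7, -1.4, 7.0]
gripper_width: 0.283
finger_force: 40.0
```

Request:
move_arm:
  increments:
    - {"dx":0,"dy":2,"dz":0,"rx":0,"ry":0,"rz":0,"gripper":15}
    - {"dx":0,"dy":1,"dz":0,"rx":0,"ry":0,"rz":0,"gripper":15}

```text
time: 6.62
position: [0.6235, 0.1901, 0.0926]
eef_rot: [-0.001, 0.062, 0.998, 0.0]
contact_force: [-1.6, -1.9, 5.4]
gripper_width: 0.281
finger_force: 40.0
```

Request:
move_arm:
  increments:
    - {"dx":0,"dy":2,"dz":0,"rx":0,"ry":0,"rz":0,"gripper":15}
    - {"dx":0,"dy":1,"dz":0,"rx":0,"ry":0,"rz":0,"gripper":15}

```text
time: 6.78
position: [0.6239, 0.1931, 0.0926]
eef_rot: [-0.001, 0.062, 0.998, 0.0]
contact_force: [-0.3, -1.3, 5.9]
gripper_width: 0.281
finger_force: 40.0
```

Request:
move_arm:
  increments:
    - {"dx":0,"dy":2,"dz":0,"rx":0,"ry":0,"rz":0,"gripper":15}
    - {"dx":0,"dy":1,"dz":0,"rx":0,"ry":0,"rz":0,"gripper":15}

```text
time: 6.95
position: [0.6242, 0.196, 0.0926]
eef_rot: [-0.001, 0.062, 0.998, 0.0]
contact_force: [-1.2, -1.0, 5.8]
gripper_width: 0.282
finger_force: 40.0
```

Request:
move_arm:
  increments:
    - {"dx":0,"dy":2,"dz":0,"rx":0,"ry":0,"rz":0,"gripper":15}
    - {"dx":0,"dy":1,"dz":0,"rx":0,"ry":0,"rz":0,"gripper":15}

```text
time: 7.12
position: [0.6247, 0.199, 0.0926]
eef_rot: [-0.0, 0.062, 0.998, 0.0]
contact_force: [-1.0, 0.2, 6.3]
gripper_width: 0.285
finger_force: 40.0
```

Request:
move_arm:
  increments:
    - {"dx":0,"dy":2,"dz":0,"rx":0,"ry":0,"rz":0,"gripper":15}
    - {"dx":0,"dy":1,"dz":0,"rx":0,"ry":0,"rz":0,"gripper":15}

```text
time: 7.28
position: [0.625, 0.2019, 0.0927]
eef_rot: [-0.0, 0.062, 0.998, -0.0]
contact_force: [-0.7, -1.5, 6.0]
gripper_width: 0.284
finger_force: 40.0
```

Request:
move_arm:
  increments:
    - {"dx":0,"dy":2,"dz":0,"rx":0,"ry":0,"rz":0,"gripper":15}
    - {"dx":0,"dy":1,"dz":0,"rx":0,"ry":0,"rz":0,"gripper":15}

```text
time: 7.45
position: [0.6252, 0.2029, 0.0926]
eef_rot: [-0.001, 0.063, 0.998, -0.002]
contact_force: [-1.9, -5.2, 9.0]
gripper_width: 0.282
finger_force: 40.0
```

Request:
move_arm:
  increments:
    - {"dx":0,"dy":1.5,"dz":0,"rx":0,"ry":0,"rz":0,"gripper":15}
    - {"dx":0,"dy":1,"dz":0,"rx":0,"ry":0,"rz":0,"gripper":15}
    - {"dx":0,"dy":0,"dz":0,"rx":0,"ry":0,"rz":0,"gripper":15}

```text
time: 7.7
position: [0.6253, 0.2039, 0.0926]
eef_rot: [-0.001, 0.063, 0.998, -0.003]
contact_force: [-3.7, -6.3, 10.8]
gripper_width: 0.283
finger_force: 40.0
```

Left buffer reached at about 5 N and held. Now I'll stroke right, fast at first and then in finely logged steps.

Request:
move_arm:
  increments:
    - {"dx":0,"dy":-4,"dz":0,"rx":0,"ry":0,"rz":0,"gripper":15}
    - {"dx":0,"dy":-8,"dz":0,"rx":0,"ry":0,"rz":0,"gripper":15}
    - {"dx":1,"dy":-10,"dz":0,"rx":0,"ry":0,"rz":0,"gripper":15}
    - {"dx":0,"dy":-10,"dz":0,"rx":0,"ry":0,"rz":0,"gripper":15}

```text
time: 8.03
position: [0.6215, 0.1755, 0.0927]
eef_rot: [0.0, 0.062, 0.998, 0.001]
contact_force: [0.7, 0.8, 4.2]
gripper_width: 0.284
finger_force: 40.0
```

Request:
move_arm:
  increments:
    - {"dx":0,"dy":-10,"dz":0,"rx":0,"ry":0,"rz":0,"gripper":15}
    - {"dx":1,"dy":-10,"dz":0,"rx":0,"ry":0,"rz":0,"gripper":15}
    - {"dx":0,"dy":-10,"dz":0,"rx":0,"ry":0,"rz":0,"gripper":15}
    - {"dx":0,"dy":-8,"dz":0,"rx":0,"ry":0,"rz":0,"gripper":15}

```text
time: 8.37
position: [0.6162, 0.1356, 0.0927]
eef_rot: [0.001, 0.063, 0.998, -0.0]
contact_force: [3.4, 1.2, 3.4]
gripper_width: 0.284
finger_force: 40.0
```

Request:
move_arm:
  increments:
    - {"dx":0,"dy":-8,"dz":0,"rx":0,"ry":0,"rz":0,"gripper":15}
    - {"dx":0,"dy":-6,"dz":0,"rx":0,"ry":0,"rz":0,"gripper":15}

```text
time: 8.53
position: [0.6144, 0.1223, 0.0927]
eef_rot: [0.001, 0.063, 0.998, -0.0]
contact_force: [3.7, 1.1, 2.9]
gripper_width: 0.282
finger_force: 40.0
```

Request:
move_arm:
  increments:
    - {"dx":0,"dy":-5,"dz":0,"rx":0,"ry":0,"rz":0,"gripper":15}
    - {"dx":0,"dy":-5,"dz":0,"rx":0,"ry":0,"rz":0,"gripper":15}

```text
time: 8.7
position: [0.6133, 0.1135, 0.0926]
eef_rot: [0.001, 0.062, 0.998, 0.0]
contact_force: [4.2, 1.7, 2.5]
gripper_width: 0.285
finger_force: 40.0
```

Request:
move_arm:
  increments:
    - {"dx":0,"dy":-4,"dz":0,"rx":0,"ry":0,"rz":0,"gripper":15}
    - {"dx":0,"dy":-4,"dz":0,"rx":0,"ry":0,"rz":0,"gripper":15}

```text
time: 8.87
position: [0.6122, 0.1058, 0.0927]
eef_rot: [0.001, 0.062, 0.998, 0.0]
contact_force: [5.3, 1.1, 2.3]
gripper_width: 0.282
finger_force: 40.0
```

```bash
python3 -c "from h import *;rep()"
```

```text
t8.87 along 78.7 across 2.4 z 92.7 F along 1.7 across 5.1 z 2.3 yaw 1.446 w 26.6 ff 40.0 [ 0.19 -1.33  0.02]
```

Request:
move_arm:
  increments:
    - {"dx":-1,"dy":-5,"dz":0,"rx":0,"ry":0,"rz":0,"gripper":15}
    - {"dx":0,"dy":-5,"dz":0,"rx":0,"ry":0,"rz":0,"gripper":15}

```text
time: 9.03
position: [0.6109, 0.0962, 0.0926]
eef_rot: [-0.0, 0.062, 0.998, 0.0]
contact_force: [3.4, 1.1, 5.4]
gripper_width: 0.281
finger_force: 40.0
```

Request:
move_arm:
  increments:
    - {"dx":0,"dy":-5,"dz":0,"rx":0,"ry":0,"rz":0,"gripper":15}
    - {"dx":0,"dy":-5,"dz":0,"rx":0,"ry":0,"rz":0,"gripper":15}

```text
time: 9.2
position: [0.6096, 0.0862, 0.0926]
eef_rot: [-0.0, 0.062, 0.998, 0.0]
contact_force: [2.2, -0.0, 5.4]
gripper_width: 0.282
finger_force: 40.0
```

Request:
move_arm:
  increments:
    - {"dx":0,"dy":-5,"dz":0,"rx":0,"ry":0,"rz":0,"gripper":15}
    - {"dx":0,"dy":-5,"dz":0,"rx":0,"ry":0,"rz":0,"gripper":15}

```text
time: 9.37
position: [0.6083, 0.0763, 0.0926]
eef_rot: [-0.0, 0.062, 0.998, 0.0]
contact_force: [2.3, 1.7, 4.8]
gripper_width: 0.283
finger_force: 40.0
```

Request:
move_arm:
  increments:
    - {"dx":0,"dy":-3,"dz":0,"rx":0,"ry":0,"rz":0,"gripper":15}

```text
time: 9.45
position: [0.6078, 0.0726, 0.0926]
eef_rot: [-0.001, 0.062, 0.998, -0.0]
contact_force: [2.9, 1.4, 5.2]
gripper_width: 0.282
finger_force: 40.0
```

Request:
move_arm:
  increments:
    - {"dx":0,"dy":-3,"dz":0,"rx":0,"ry":0,"rz":0,"gripper":15}

```text
time: 9.53
position: [0.6075, 0.0701, 0.0926]
eef_rot: [-0.001, 0.062, 0.998, 0.0]
contact_force: [2.0, 1.2, 6.6]
gripper_width: 0.281
finger_force: 40.0
```

Request:
move_arm:
  increments:
    - {"dx":0,"dy":-3,"dz":0,"rx":0,"ry":0,"rz":0,"gripper":15}

```text
time: 9.62
position: [0.6071, 0.0673, 0.0926]
eef_rot: [-0.0, 0.062, 0.998, 0.0]
contact_force: [1.7, 0.5, 5.1]
gripper_width: 0.284
finger_force: 40.0
```

Request:
move_arm:
  increments:
    - {"dx":0,"dy":-3,"dz":0,"rx":0,"ry":0,"rz":0,"gripper":15}

```text
time: 9.7
position: [0.6067, 0.0644, 0.0926]
eef_rot: [-0.001, 0.062, 0.998, 0.0]
contact_force: [1.8, 0.8, 5.2]
gripper_width: 0.281
finger_force: 40.0
```

Request:
move_arm:
  increments:
    - {"dx":0,"dy":-3,"dz":0,"rx":0,"ry":0,"rz":0,"gripper":15}

```text
time: 9.78
position: [0.6063, 0.0615, 0.0926]
eef_rot: [-0.001, 0.062, 0.998, 0.0]
contact_force: [2.9, 2.2, 5.0]
gripper_width: 0.283
finger_force: 40.0
```

Request:
move_arm:
  increments:
    - {"dx":0,"dy":-3,"dz":0,"rx":0,"ry":0,"rz":0,"gripper":15}

```text
time: 9.87
position: [0.6061, 0.0595, 0.0926]
eef_rot: [-0.0, 0.062, 0.998, 0.001]
contact_force: [2.0, 5.0, 3.1]
gripper_width: 0.284
finger_force: 40.0
```

Request:
move_arm:
  increments:
    - {"dx":0,"dy":-3,"dz":0,"rx":0,"ry":0,"rz":0,"gripper":15}

```text
time: 9.95
position: [0.6059, 0.0578, 0.0927]
eef_rot: [-0.0, 0.062, 0.998, 0.002]
contact_force: [2.9, 7.6, 1.8]
gripper_width: 0.285
finger_force: 40.0
```

Request:
move_arm:
  increments:
    - {"dx":0,"dy":-3,"dz":0,"rx":0,"ry":0,"rz":0,"gripper":15}

```text
time: 10.03
position: [0.6056, 0.0561, 0.0926]
eef_rot: [0.0, 0.061, 0.998, 0.003]
contact_force: [3.7, 9.5, 2.3]
gripper_width: 0.28
finger_force: 40.0
```

Request:
move_arm:
  increments:
    - {"dx":0,"dy":-3,"dz":0,"rx":0,"ry":0,"rz":0,"gripper":15}

```text
time: 10.12
position: [0.6054, 0.0543, 0.0927]
eef_rot: [0.0, 0.061, 0.998, 0.004]
contact_force: [3.2, 10.8, 0.7]
gripper_width: 0.284
finger_force: 40.0
```

Request:
move_arm:
  increments:
    - {"dx":0,"dy":-3,"dz":0,"rx":0,"ry":0,"rz":0,"gripper":15}

```text
time: 10.2
position: [0.6051, 0.0516, 0.0927]
eef_rot: [0.0, 0.061, 0.998, 0.004]
contact_force: [3.5, 10.1, 1.2]
gripper_width: 0.285
finger_force: 40.0
```

```bash
python3 -c "from h import *;rep()"
```

```text
t10.20 along 24.0 across 2.1 z 92.7 F along 10.4 across 2.2 z 1.2 yaw 1.449 w 26.8 ff 40.0 [ 1.82 -0.88 -0.05]
```

Request:
move_arm:
  increments:
    - {"dx":-0.5,"dy":-3,"dz":0,"rx":0,"ry":0,"rz":0,"gripper":15}

```text
time: 10.28
position: [0.6047, 0.0487, 0.0927]
eef_rot: [-0.0, 0.061, 0.998, 0.004]
contact_force: [0.9, 10.4, 2.9]
gripper_width: 0.279
finger_force: 40.0
```

Request:
move_arm:
  increments:
    - {"dx":0,"dy":-3,"dz":0,"rx":0,"ry":0,"rz":0,"gripper":15}

```text
time: 10.37
position: [0.6043, 0.0458, 0.0927]
eef_rot: [-0.0, 0.061, 0.998, 0.004]
contact_force: [1.6, 10.5, 2.5]
gripper_width: 0.278
finger_force: 40.0
```

Request:
move_arm:
  increments:
    - {"dx":0,"dy":-3,"dz":0,"rx":0,"ry":0,"rz":0,"gripper":15}

```text
time: 10.45
position: [0.6039, 0.0428, 0.0927]
eef_rot: [-0.0, 0.061, 0.998, 0.004]
contact_force: [2.5, 9.5, 3.5]
gripper_width: 0.281
finger_force: 40.0
```

Request:
move_arm:
  increments:
    - {"dx":0,"dy":-3,"dz":0,"rx":0,"ry":0,"rz":0,"gripper":15}

```text
time: 10.53
position: [0.6035, 0.0398, 0.0927]
eef_rot: [-0.0, 0.061, 0.998, 0.004]
contact_force: [3.1, 10.3, 3.0]
gripper_width: 0.279
finger_force: 40.0
```

Request:
move_arm:
  increments:
    - {"dx":0,"dy":-3,"dz":0,"rx":0,"ry":0,"rz":0,"gripper":15}

```text
time: 10.62
position: [0.6031, 0.0369, 0.0927]
eef_rot: [-0.0, 0.061, 0.998, 0.004]
contact_force: [1.9, 9.4, 2.4]
gripper_width: 0.283
finger_force: 40.0
```

Request:
move_arm:
  increments:
    - {"dx":0,"dy":-3,"dz":0,"rx":0,"ry":0,"rz":0,"gripper":15}

```text
time: 10.7
position: [0.6026, 0.0335, 0.0926]
eef_rot: [-0.0, 0.061, 0.998, 0.003]
contact_force: [2.1, 7.7, 3.4]
gripper_width: 0.282
finger_force: 40.0
```

Request:
move_arm:
  increments:
    - {"dx":0,"dy":-3,"dz":0,"rx":0,"ry":0,"rz":0,"gripper":15}

```text
time: 10.78
position: [0.6021, 0.0292, 0.0926]
eef_rot: [-0.001, 0.061, 0.998, 0.002]
contact_force: [1.1, 3.7, 5.6]
gripper_width: 0.286
finger_force: 40.0
```

Request:
move_arm:
  increments:
    - {"dx":0,"dy":-3,"dz":0,"rx":0,"ry":0,"rz":0,"gripper":15}

```text
time: 10.87
position: [0.6014, 0.0241, 0.0926]
eef_rot: [-0.001, 0.061, 0.998, 0.001]
contact_force: [1.3, 0.7, 8.1]
gripper_width: 0.281
finger_force: 40.0
```

Request:
move_arm:
  increments:
    - {"dx":0,"dy":-3,"dz":0,"rx":0,"ry":0,"rz":0,"gripper":15}

```text
time: 10.95
position: [0.6008, 0.02, 0.0926]
eef_rot: [-0.001, 0.062, 0.998, 0.0]
contact_force: [0.4, 1.1, 7.6]
gripper_width: 0.281
finger_force: 40.0
```

Request:
move_arm:
  increments:
    - {"dx":0,"dy":-3,"dz":0,"rx":0,"ry":0,"rz":0,"gripper":15}

```text
time: 11.03
position: [0.6004, 0.0168, 0.0926]
eef_rot: [-0.001, 0.062, 0.998, -0.0]
contact_force: [-0.8, 1.2, 7.8]
gripper_width: 0.285
finger_force: 40.0
```

Request:
move_arm:
  increments:
    - {"dx":0,"dy":-3,"dz":0,"rx":0,"ry":0,"rz":0,"gripper":15}

```text
time: 11.12
position: [0.6, 0.0138, 0.0926]
eef_rot: [-0.001, 0.062, 0.998, -0.0]
contact_force: [0.0, 1.4, 7.5]
gripper_width: 0.284
finger_force: 40.0
```

Request:
move_arm:
  increments:
    - {"dx":0,"dy":-3,"dz":0,"rx":0,"ry":0,"rz":0,"gripper":15}

```text
time: 11.2
position: [0.5996, 0.0108, 0.0926]
eef_rot: [-0.001, 0.062, 0.998, -0.0]
contact_force: [-0.5, 1.4, 8.6]
gripper_width: 0.282
finger_force: 40.0
```

Request:
move_arm:
  increments:
    - {"dx":0,"dy":-3,"dz":0,"rx":0,"ry":0,"rz":0,"gripper":15}

```text
time: 11.28
position: [0.5992, 0.0078, 0.0926]
eef_rot: [-0.001, 0.062, 0.998, -0.0]
contact_force: [-0.3, 1.0, 7.5]
gripper_width: 0.279
finger_force: 40.0
```

```bash
python3 -c "from h import *;rep()"
```

```text
t11.28 along -20.1 across 1.7 z 92.6 F along 0.9 across -0.5 z 7.5 yaw 1.447 w 26.2 ff 40.0 [ 0.35 -0.17 -0.01]
```

Tight spot found: the plateau (about 10.4 N) runs over y ≈ 0.036–0.054, with its middle near TCP y ≈ 0.045. I'll finish the stroke to the right stop.

Request:
move_arm:
  increments:
    - {"dx":0,"dy":-6,"dz":0,"rx":0,"ry":0,"rz":0,"gripper":15}
    - {"dx":0.5,"dy":-8,"dz":0,"rx":0,"ry":0,"rz":0,"gripper":15}
    - {"dx":0,"dy":-8,"dz":0,"rx":0,"ry":0,"rz":0,"gripper":15}

```text
time: 11.53
position: [0.5966, -0.0123, 0.0926]
eef_rot: [-0.001, 0.062, 0.998, 0.001]
contact_force: [1.8, 3.8, 6.3]
gripper_width: 0.279
finger_force: 40.0
```

Request:
move_arm:
  increments:
    - {"dx":0,"dy":-8,"dz":0,"rx":0,"ry":0,"rz":0,"gripper":15}
    - {"dx":0.5,"dy":-8,"dz":0,"rx":0,"ry":0,"rz":0,"gripper":15}
    - {"dx":0,"dy":-7,"dz":0,"rx":0,"ry":0,"rz":0,"gripper":15}

```text
time: 11.78
position: [0.5932, -0.0371, 0.0926]
eef_rot: [-0.001, 0.062, 0.998, -0.0]
contact_force: [1.4, 0.7, 6.0]
gripper_width: 0.283
finger_force: 40.0
```

Request:
move_arm:
  increments:
    - {"dx":0,"dy":-4,"dz":0,"rx":0,"ry":0,"rz":0,"gripper":15}
    - {"dx":0,"dy":-3,"dz":0,"rx":0,"ry":0,"rz":0,"gripper":15}
    - {"dx":0,"dy":-3,"dz":0,"rx":0,"ry":0,"rz":0,"gripper":15}

```text
time: 12.03
position: [0.592, -0.0468, 0.0926]
eef_rot: [-0.001, 0.062, 0.998, 0.0]
contact_force: [1.8, 1.7, 7.0]
gripper_width: 0.279
finger_force: 40.0
```

```bash
python3 -c "from h import *;rep()"
```

```text
t12.03 along -75.2 across 1.3 z 92.6 F along 1.9 across 1.6 z 7.0 yaw 1.446 w 26.2 ff 40.0 [ 0.31 -0.45 -0.02]
```

Request:
move_arm:
  increments:
    - {"dx":0,"dy":-2,"dz":0,"rx":0,"ry":0,"rz":0,"gripper":15}
    - {"dx":0,"dy":-2,"dz":0,"rx":0,"ry":0,"rz":0,"gripper":15}
    - {"dx":0,"dy":-2,"dz":0,"rx":0,"ry":0,"rz":0,"gripper":15}

```text
time: 12.28
position: [0.5912, -0.0525, 0.0926]
eef_rot: [-0.001, 0.062, 0.998, 0.0]
contact_force: [1.9, 1.8, 7.1]
gripper_width: 0.283
finger_force: 40.0
```

```bash
python3 -c "from h import *;rep()"
```

```text
t12.28 along -81.0 across 1.3 z 92.6 F along 2.0 across 1.7 z 7.1 yaw 1.447 w 26.6 ff 40.0 [ 0.23 -0.43 -0.01]
```

Request:
move_arm:
  increments:
    - {"dx":0,"dy":-2,"dz":0,"rx":0,"ry":0,"rz":0,"gripper":15}
    - {"dx":0,"dy":-1,"dz":0,"rx":0,"ry":0,"rz":0,"gripper":15}

```text
time: 12.45
position: [0.5908, -0.0558, 0.0926]
eef_rot: [-0.001, 0.062, 0.998, -0.0]
contact_force: [0.9, 0.2, 6.8]
gripper_width: 0.282
finger_force: 40.0
```

Request:
move_arm:
  increments:
    - {"dx":0,"dy":-1,"dz":0,"rx":0,"ry":0,"rz":0,"gripper":15}
    - {"dx":0,"dy":-1,"dz":0,"rx":0,"ry":0,"rz":0,"gripper":15}

```text
time: 12.62
position: [0.5905, -0.0574, 0.0926]
eef_rot: [-0.001, 0.062, 0.998, 0.0]
contact_force: [1.4, 1.9, 6.6]
gripper_width: 0.282
finger_force: 40.0
```

Along is about −86 with no contact yet, so I'll step further.

Request:
move_arm:
  increments:
    - {"dx":0,"dy":-2,"dz":0,"rx":0,"ry":0,"rz":0,"gripper":15}
    - {"dx":0,"dy":-1,"dz":0,"rx":0,"ry":0,"rz":0,"gripper":15}

```text
time: 12.78
position: [0.5901, -0.0606, 0.0926]
eef_rot: [-0.001, 0.062, 0.998, -0.0]
contact_force: [1.7, 0.7, 6.7]
gripper_width: 0.285
finger_force: 40.0
```

Request:
move_arm:
  increments:
    - {"dx":0,"dy":-1,"dz":0,"rx":0,"ry":0,"rz":0,"gripper":15}
    - {"dx":0,"dy":-1,"dz":0,"rx":0,"ry":0,"rz":0,"gripper":15}

```text
time: 12.95
position: [0.5899, -0.0624, 0.0926]
eef_rot: [-0.001, 0.062, 0.998, 0.0]
contact_force: [0.7, 1.7, 6.6]
gripper_width: 0.285
finger_force: 40.0
```

Request:
move_arm:
  increments:
    - {"dx":0,"dy":-2,"dz":0,"rx":0,"ry":0,"rz":0,"gripper":15}
    - {"dx":0,"dy":-1,"dz":0,"rx":0,"ry":0,"rz":0,"gripper":15}

```text
time: 13.12
position: [0.5895, -0.0655, 0.0926]
eef_rot: [-0.001, 0.062, 0.998, 0.0]
contact_force: [0.9, 0.9, 6.6]
gripper_width: 0.283
finger_force: 40.0
```

Request:
move_arm:
  increments:
    - {"dx":0,"dy":-1,"dz":0,"rx":0,"ry":0,"rz":0,"gripper":15}
    - {"dx":0,"dy":-1,"dz":0,"rx":0,"ry":0,"rz":0,"gripper":15}

```text
time: 13.28
position: [0.5894, -0.0661, 0.0926]
eef_rot: [-0.001, 0.062, 0.998, 0.001]
contact_force: [1.3, 4.8, 6.2]
gripper_width: 0.281
finger_force: 40.0
```

Request:
move_arm:
  increments:
    - {"dx":0,"dy":-1,"dz":0,"rx":0,"ry":0,"rz":0,"gripper":15}
    - {"dx":0,"dy":-0.5,"dz":0,"rx":0,"ry":0,"rz":0,"gripper":15}
    - {"dx":0,"dy":0,"dz":0,"rx":0,"ry":0,"rz":0,"gripper":15}
    - {"dx":0,"dy":0,"dz":0,"rx":0,"ry":0,"rz":0,"gripper":15}
    - {"dx":0,"dy":0,"dz":0,"rx":0,"ry":0,"rz":0,"gripper":15}

```text
time: 13.7
position: [0.5893, -0.0666, 0.0926]
eef_rot: [-0.001, 0.061, 0.998, 0.002]
contact_force: [1.1, 4.9, 6.5]
gripper_width: 0.28
finger_force: 40.0
```

Request:
move_arm:
  increments:
    - {"dx":0,"dy":6,"dz":0,"rx":0,"ry":0,"rz":0,"gripper":15}
    - {"dx":0,"dy":10,"dz":0,"rx":0,"ry":0,"rz":0,"gripper":15}
    - {"dx":-0.5,"dy":10,"dz":0,"rx":0,"ry":0,"rz":0,"gripper":15}
    - {"dx":0,"dy":10,"dz":0,"rx":0,"ry":0,"rz":0,"gripper":15}
    - {"dx":0,"dy":10,"dz":0,"rx":0,"ry":0,"rz":0,"gripper":15}
    - {"dx":-0.5,"dy":10,"dz":0,"rx":0,"ry":0,"rz":0,"gripper":15}
    - {"dx":0,"dy":10,"dz":0,"rx":0,"ry":0,"rz":0,"gripper":15}
    - {"dx":0,"dy":10,"dz":0,"rx":0,"ry":0,"rz":0,"gripper":15}

```text
time: 14.37
position: [0.5987, 0.004, 0.0926]
eef_rot: [-0.002, 0.063, 0.998, -0.002]
contact_force: [-1.2, -1.5, 8.8]
gripper_width: 0.282
finger_force: 40.0
```

Request:
move_arm:
  increments:
    - {"dx":0,"dy":8,"dz":0,"rx":0,"ry":0,"rz":0,"gripper":15}
    - {"dx":0,"dy":4,"dz":0,"rx":0,"ry":0,"rz":0,"gripper":15}

```text
time: 14.53
position: [0.6007, 0.0185, 0.0926]
eef_rot: [-0.001, 0.062, 0.998, -0.0]
contact_force: [0.2, -1.2, 9.2]
gripper_width: 0.284
finger_force: 40.0
```

Request:
move_arm:
  increments:
    - {"dx":0,"dy":4,"dz":0,"rx":0,"ry":0,"rz":0,"gripper":15}

```text
time: 14.62
position: [0.601, 0.0214, 0.0926]
eef_rot: [-0.001, 0.062, 0.998, -0.001]
contact_force: [-0.8, -0.9, 9.2]
gripper_width: 0.283
finger_force: 40.0
```

Request:
move_arm:
  increments:
    - {"dx":0,"dy":4,"dz":0,"rx":0,"ry":0,"rz":0,"gripper":15}

```text
time: 14.7
position: [0.6015, 0.0249, 0.0926]
eef_rot: [-0.002, 0.062, 0.998, -0.001]
contact_force: [-0.9, -1.3, 8.8]
gripper_width: 0.281
finger_force: 40.0
```

Request:
move_arm:
  increments:
    - {"dx":0,"dy":4,"dz":0,"rx":0,"ry":0,"rz":0,"gripper":15}

```text
time: 14.78
position: [0.6019, 0.0283, 0.0926]
eef_rot: [-0.002, 0.063, 0.998, -0.002]
contact_force: [-1.3, -3.9, 10.4]
gripper_width: 0.284
finger_force: 40.0
```

Request:
move_arm:
  increments:
    - {"dx":0,"dy":4,"dz":0,"rx":0,"ry":0,"rz":0,"gripper":15}

```text
time: 14.87
position: [0.6022, 0.0306, 0.0926]
eef_rot: [-0.002, 0.063, 0.998, -0.003]
contact_force: [-1.1, -6.8, 11.7]
gripper_width: 0.283
finger_force: 40.0
```

```bash
python3 -c "from h import *;rep()"
```

```text
t14.87 along 2.8 across 1.9 z 92.6 F along -6.9 across -0.2 z 11.7 yaw 1.445 w 26.6 ff 40.0 [-1.36  0.12  0.01]
```

Request:
move_arm:
  increments:
    - {"dx":0,"dy":4,"dz":0,"rx":0,"ry":0,"rz":0,"gripper":15}
    - {"dx":0,"dy":4,"dz":0,"rx":0,"ry":0,"rz":0,"gripper":15}
    - {"dx":0,"dy":4,"dz":0,"rx":0,"ry":0,"rz":0,"gripper":15}
    - {"dx":0,"dy":3,"dz":0,"rx":0,"ry":0,"rz":0,"gripper":15}
    - {"dx":0,"dy":0,"dz":0,"rx":0,"ry":0,"rz":0,"gripper":15}

```text
time: 15.28
position: [0.604, 0.0439, 0.0926]
eef_rot: [-0.002, 0.063, 0.998, -0.004]
contact_force: [-0.4, -7.0, 11.2]
gripper_width: 0.281
finger_force: 40.0
```

```bash
python3 -c "from h import *;rep()"
```

```text
t15.28 along 16.2 across 2.0 z 92.6 F along -7.0 across 0.5 z 11.2 yaw 1.444 w 26.4 ff 40.0 [-1.08  0.07  0.07]
```

Request:
move_arm:
  increments:
    - {"dx":0,"dy":-1.5,"dz":-0.5,"rx":0,"ry":0,"rz":0,"gripper":15}
    - {"dx":0,"dy":-0.5,"dz":0,"rx":0,"ry":0,"rz":0,"gripper":35}
    - {"dx":0,"dy":0,"dz":0,"rx":0,"ry":0,"rz":0,"gripper":60}
    - {"dx":0,"dy":0,"dz":0,"rx":0,"ry":0,"rz":0,"gripper":60}
    - {"dx":0,"dy":0,"dz":0,"rx":0,"ry":0,"rz":0,"gripper":60}
    - {"dx":0,"dy":0,"dz":0,"rx":0,"ry":0,"rz":0,"gripper":60}

```text
time: 15.78
position: [0.605, 0.047, 0.0925]
eef_rot: [-0.001, 0.062, 0.998, 0.0]
contact_force: [-0.2, -0.4, -0.3]
gripper_width: 0.604
finger_force: 0.0
```

Request:
move_arm:
  increments:
    - {"dx":0,"dy":0,"dz":-10,"rx":0,"ry":0,"rz":0,"gripper":60}
    - {"dx":0,"dy":0,"dz":-25,"rx":0,"ry":0,"rz":0,"gripper":60}
    - {"dx":0,"dy":0,"dz":-30,"rx":0,"ry":0,"rz":0,"gripper":60}
    - {"dx":0,"dy":0,"dz":-15,"rx":0,"ry":0,"rz":0,"gripper":60}
    - {"dx":0,"dy":0,"dz":0,"rx":0,"ry":0,"rz":0,"gripper":60}
    - {"dx":0,"dy":0,"dz":0,"rx":0,"ry":0,"rz":0,"gripper":60}

```text
time: 16.28
position: [0.6062, 0.0468, 0.1741]
eef_rot: [0.001, 0.062, 0.998, 0.0]
contact_force: [-0.4, -0.1, 0.3]
gripper_width: 0.639
finger_force: 0.0
```

Run:
```python
from h import *
from station import bot
rep()
f=bot.grab_frame("wrist");np.savez("pics/w2.npz",**f);cv2.imwrite("pics/w2.png",f["pixels"][:,:,::-1])
for q in([.6021,.044,.129],[.4865,.0597,.133],[.5485,.0509,.095]):
  P=f["R"]@np.array(q)+f["t"];p=f["intrinsics"]@P;print("pred px",p[:2]/p[2])
s=bot.sense();print(s["position"],totool(s,[.4865,.0597,.102]))
```

```text
t16.28 along 19.4 across 3.8 z 174.1 F along -0.2 across -0.4 z 0.3 yaw 1.446 w 60.1 ff 0.0 [ 0.06 -0.1   0.  ]
pred px [315.78547024 222.15180776]
pred px [317.43098135  39.3989568 ]
pred px [316.34883351 140.57655781]
[0.60537727 0.04644498 0.17292027] [119.6  -1.6  70.9]
```

View pics/w2.png

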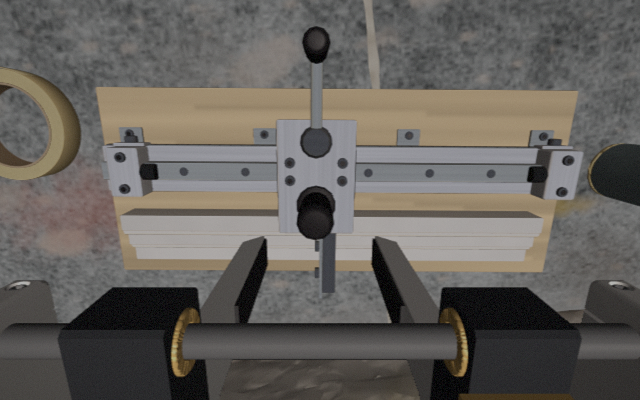

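The knob top is at (315,222) and the lever grip at (316,39), both as predicted, so the carriage stayed put. Moving over the lever grip.

Request:
move_arm:
  increments:
    - {"dx":20,"dy":-2,"dz":0,"rx":0,"ry":0,"rz":0,"gripper":60}
    - {"dx":35,"dy":0,"dz":0,"rx":0,"ry":0,"rz":0,"gripper":60}
    - {"dx":35,"dy":0,"dz":0,"rx":0,"ry":0,"rz":0,"gripper":60}
    - {"dx":20,"dy":0,"dz":0,"rx":0,"ry":0,"rz":0,"gripper":60}
    - {"dx":9,"dy":0,"dz":0,"rx":0,"ry":0,"rz":0,"gripper":60}
    - {"dx":0,"dy":0,"dz":0,"rx":0,"ry":0,"rz":0,"gripper":60}
    - {"dx":0,"dy":0,"dz":0,"rx":0,"ry":0,"rz":0,"gripper":60}
    - {"dx":0,"dy":0,"dz":0,"rx":0,"ry":0,"rz":0,"gripper":60}

```text
time: 17.0
position: [0.4891, 0.0594, 0.1728]
eef_rot: [0.001, 0.063, 0.998, 0.0]
contact_force: [0.9, -0.4, 0.3]
gripper_width: 0.639
finger_force: 0.0
```

Run:
```python
from h import *
from station import bot
rep();s=bot.sense();print(s["position"],totool(s,[.4865,.0592,.102]),s["joint_pos"].round(2))
```

```text
t17.00 along 17.3 across -113.9 z 172.8 F along -0.3 across 1.0 z 0.3 yaw 1.445 w 60.1 ff 0.0 [ 0.02 -0.12  0.04]
[0.48911157 0.05936765 0.1728055 ] [ 2.6 -0.6 70.8] [ 0.32  0.54 -0.73  1.97  0.49  0.81  0.76]
```

Request:
move_arm:
  increments:
    - {"dx":2,"dy":-0.5,"dz":20,"rx":0,"ry":0,"rz":0,"gripper":60}
    - {"dx":0,"dy":0,"dz":25,"rx":0,"ry":0,"rz":0,"gripper":60}
    - {"dx":0,"dy":0,"dz":18,"rx":0,"ry":0,"rz":0,"gripper":60}
    - {"dx":0,"dy":0,"dz":7,"rx":0,"ry":0,"rz":0,"gripper":25}
    - {"dx":0,"dy":0,"dz":0,"rx":0,"ry":0,"rz":0,"gripper":25}
    - {"dx":0,"dy":0,"dz":0,"rx":0,"ry":0,"rz":0,"gripper":25}
    - {"dx":0,"dy":0,"dz":0,"rx":0,"ry":0,"rz":0,"gripper":25}
    - {"dx":0,"dy":0,"dz":0,"rx":0,"ry":0,"rz":0,"gripper":25}
  force: 10

```text
time: 17.67
position: [0.4864, 0.0595, 0.1039]
eef_rot: [0.001, 0.062, 0.998, 0.0]
contact_force: [0.4, -0.8, -1.1]
gripper_width: 0.32
finger_force: 0.0
```

Run:
```python
from h import *
from station import bot
rep();s=bot.sense();print(s["position"])
# arc about pivot, chord per row in tool frame, 0.1 rad per row
r=64;a=.1
# tool axes: x=radial out (away from pivot), y=tangential(forward=rail +y); row shifts in current axes then turns +a
print("per row dx",-r*(1-np.cos(a)),"dy",r*np.sin(a))
```

```text
t17.67 along 17.1 across -116.6 z 103.9 F along -0.7 across 0.5 z -1.1 yaw 1.446 w 30.1 ff 0.0 [ 0.06 -0.12  0.03]
[0.48638129 0.05946834 0.10392953]
per row dx -0.3197334222063475 dy 6.389338665397002
```

Request:
move_arm:
  increments:
    - {"dx":0,"dy":3,"dz":0,"rx":0,"ry":0,"rz":0.04,"gripper":25}
    - {"dx":-0.2,"dy":4,"dz":0,"rx":0,"ry":0,"rz":0.06,"gripper":25}
    - {"dx":-0.2,"dy":5.1,"dz":0,"rx":0,"ry":0,"rz":0.08,"gripper":25}
    - {"dx":-0.2,"dy":5.1,"dz":0,"rx":0,"ry":0,"rz":0.08,"gripper":25}
    - {"dx":-0.2,"dy":5.1,"dz":0,"rx":0,"ry":0,"rz":0.08,"gripper":25}

```text
time: 18.08
position: [0.4922, 0.0796, 0.1038]
eef_rot: [0.001, 0.233, 0.973, -0.001]
contact_force: [1.0, -2.0, -0.7]
gripper_width: 0.265
finger_force: 0.9
```

```bash
cat >> h.py <<'E'
def lev(piv=(.5487,.0505)):
    from station import bot
    s=bot.sense();R=rot(s);d=s["position"][:2]-piv
    print("lever ang %.3f r %.1f tool ang %.3f"%(np.pi+1.444-np.pi/2-np.arctan2(d[1],d[0])-(np.pi if 0 else 0),np.hypot(*d)*1e3,1.444-np.arctan2(R[1,1],R[0,1])),"F tool",(R.T@s["contact_force"]).round(1),"q7 %.2f"%s["joint_pos"][6])
E
python3 -c "
from h import *
rep();lev()"
```

```text
t18.08 along 37.8 across -113.4 z 103.8 F along -1.9 across 1.3 z -0.7 yaw 1.101 w 24.9 ff 0.9 [-0.47 -0.14  0.01]
lever ang 0.349 r 63.6 tool ang 0.343 F tool [-1.8 -1.3  0.7] q7 0.36
```

Tracking the arc well (radius 63.6 mm, about 2 N). Continuing.

Request:
move_arm:
  increments:
    - {"dx":-0.2,"dy":5.1,"dz":0,"rx":0,"ry":0,"rz":0.08,"gripper":25}
    - {"dx":-0.2,"dy":5.1,"dz":0,"rx":0,"ry":0,"rz":0.08,"gripper":25}
    - {"dx":-0.2,"dy":5.1,"dz":0,"rx":0,"ry":0,"rz":0.08,"gripper":25}
    - {"dx":-0.2,"dy":5.1,"dz":0,"rx":0,"ry":0,"rz":0.08,"gripper":25}
    - {"dx":-0.2,"dy":5.1,"dz":0,"rx":0,"ry":0,"rz":0.08,"gripper":25}
    - {"dx":-0.2,"dy":5.1,"dz":0,"rx":0,"ry":0,"rz":0.08,"gripper":25}

```text
time: 18.58
position: [0.5114, 0.1029, 0.1037]
eef_rot: [0.0, 0.457, 0.889, -0.001]
contact_force: [-1.0, -1.7, 0.6]
gripper_width: 0.264
finger_force: 0.9
```

```bash
python3 -c "
from h import *
rep();lev()"
```

```text
t18.58 along 63.3 across -97.2 z 103.7 F along -1.8 across -0.8 z 0.6 yaw 0.622 w 24.9 ff 0.9 [-0.43  0.1   0.01]
lever ang 0.825 r 64.3 tool ang 0.822 F tool [-0.8 -1.8 -0.6] q7 -0.02
```

Request:
move_arm:
  increments:
    - {"dx":-0.3,"dy":5.1,"dz":0,"rx":0,"ry":0,"rz":0.08,"gripper":25}
    - {"dx":-0.2,"dy":5.1,"dz":0,"rx":0,"ry":0,"rz":0.08,"gripper":25}
    - {"dx":-0.2,"dy":5.1,"dz":0,"rx":0,"ry":0,"rz":0.08,"gripper":25}
    - {"dx":-0.2,"dy":5.1,"dz":0,"rx":0,"ry":0,"rz":0.08,"gripper":25}
    - {"dx":-0.2,"dy":5.1,"dz":0,"rx":0,"ry":0,"rz":0.08,"gripper":25}
    - {"dx":-0.2,"dy":5.1,"dz":0,"rx":0,"ry":0,"rz":0.08,"gripper":25}

```text
time: 19.08
position: [0.5389, 0.115, 0.1037]
eef_rot: [-0.0, 0.655, 0.756, -0.0]
contact_force: [-3.0, -0.5, 0.4]
gripper_width: 0.264
finger_force: 1.1
```

```bash
python3 -c "
from h import *
rep();lev()"
```

```text
t19.08 along 78.7 across -71.4 z 103.7 F along -0.9 across -2.9 z 0.4 yaw 0.142 w 24.8 ff 1.1 [-0.17  0.45  0.02]
lever ang 1.294 r 65.2 tool ang 1.302 F tool [-0.1 -3.  -0.4] q7 -0.37
```

Request:
move_arm:
  increments:
    - {"dx":-0.7,"dy":4.8,"dz":0,"rx":0,"ry":0,"rz":0.075,"gripper":25}
    - {"dx":-0.5,"dy":4.8,"dz":0,"rx":0,"ry":0,"rz":0.075,"gripper":25}
    - {"dx":-0.2,"dy":4.8,"dz":0,"rx":0,"ry":0,"rz":0.075,"gripper":25}
    - {"dx":-0.2,"dy":4,"dz":0,"rx":0,"ry":0,"rz":0.04,"gripper":25}
    - {"dx":0,"dy":0,"dz":0,"rx":0,"ry":0,"rz":0,"gripper":25}

```text
time: 19.5
position: [0.5582, 0.1153, 0.1037]
eef_rot: [-0.0, 0.748, 0.664, 0.001]
contact_force: [-0.2, 2.0, 0.6]
gripper_width: 0.265
finger_force: 0.5
```

```bash
python3 -c "
from h import *
rep();lev()"
```

```text
t19.50 along 81.4 across -52.3 z 103.7 F along 2.0 across -0.4 z 0.6 yaw -0.119 w 24.9 ff 0.5 [ 0.15  0.16 -0.01]
lever ang 1.590 r 65.5 tool ang 1.563 F tool [ 2.  -0.4 -0.6] q7 -0.55
```

Request:
move_arm:
  increments:
    - {"dx":0,"dy":-2,"dz":0,"rx":0,"ry":0,"rz":0,"gripper":40}
    - {"dx":0,"dy":0,"dz":0,"rx":0,"ry":0,"rz":0,"gripper":45}
    - {"dx":0,"dy":0,"dz":0,"rx":0,"ry":0,"rz":0,"gripper":45}
    - {"dx":0,"dy":0,"dz":-15,"rx":0,"ry":0,"rz":0,"gripper":45}
    - {"dx":0,"dy":0,"dz":-30,"rx":0,"ry":0,"rz":0,"gripper":45}
    - {"dx":0,"dy":0,"dz":-40,"rx":0,"ry":0,"rz":0,"gripper":45}
    - {"dx":0,"dy":0,"dz":-40,"rx":0,"ry":0,"rz":0,"gripper":45}
    - {"dx":0,"dy":0,"dz":-20,"rx":0,"ry":0,"rz":0,"gripper":45}

```text
time: 20.17
position: [0.558, 0.1147, 0.2528]
eef_rot: [0.002, 0.748, 0.664, 0.003]
contact_force: [0.8, 0.5, 0.2]
gripper_width: 0.481
finger_force: 0.0
```

Request:
move_arm:
  increments:
    - {"dx":0,"dy":0,"dz":0,"rx":0,"ry":0,"rz":0,"gripper":45}
    - {"dx":0,"dy":0,"dz":0,"rx":0,"ry":0,"rz":0,"gripper":45}
    - {"dx":0,"dy":0,"dz":0,"rx":0,"ry":0,"rz":0,"gripper":45}

```text
time: 20.42
position: [0.5552, 0.1138, 0.247]
eef_rot: [-0.0, 0.748, 0.664, -0.001]
contact_force: [-0.0, 0.6, 0.2]
gripper_width: 0.48
finger_force: 0.0
```

Run:
```python
from h import *
from station import bot
rep()
f=bot.grab_frame("wrist");np.savez("pics/w3.npz",**f);a=f["pixels"][:,:,::-1]
g=bot.grab_frame("side");np.savez("pics/s3.npz",**g);b=cv2.resize(g["pixels"][165:285,190:400,::-1],(640,366))
cv2.imwrite("pics/f.png",cv2.resize(np.vstack([a,b]),(500,598)))
for n,q in dict(knob=[.6021,.044,.129],tip=[.5487+.0635*.128,.0505+.0635*.992,.133]).items():
  for c in(f,g):
    P=c["R"]@np.array(q)+c["t"];p=c["intrinsics"]@P;print("pred",n,p[:2]/p[2])
```

```text
t20.42 along 79.5 across -55.1 z 247.0 F along 0.6 across -0.1 z 0.2 yaw -0.119 w 45.2 ff 0.0 [-0.04 -0.07 -0.01]
pred knob [376.95156812 263.61594956]
pred knob [293.35394396 182.84028138]
pred tip [322.07088512 200.64231723]
pred tip [290.52641438 197.55321969]
```

View pics/f.png

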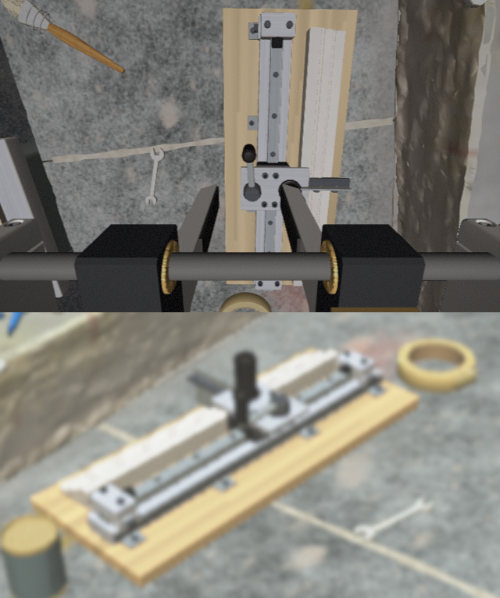

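The wrist view shows the lever grip at (319,196), against a predicted (322,201), so the lever lies along the rail. In the side view the knob is at column 293, against a predicted 293, so the carriage hasn't moved. Nothing else has been disturbed, so I'm handing in.

```bash
python3 -c "
from station import bot
print(bot.sign_off())"
```

```text
the job is handed in; nothing more can be done
None
```

The carriage is locked on the tightest spot of the rail (about 10 N, centred near world y = 0.045 m) with the clamp lever turned to about 1.5 rad; both stops were reached at about 5 N, the job is handed in at about 20 s, and the hand-in call returned no verdict.

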